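# Close the water softener after recharging it

## Task

The coffee lab's water softener has just been recharged and its lid is back on, but the clamp screw is still slack. Wind the T-handle down clockwise until you feel the screw meet the lid, then give it about a quarter turn more to squeeze the seal, and let go; half a turn more would ruin the seal. Leave the blue inlet lever shut, and the bowls, the salt tub and the steel pitcher where they stand.

Things in the scene. Friction and masses are not known exactly. Their poses are not given: they have to be found in the camera images.
- softener: Water softener, fixed: an upright stainless vessel 190 mm in diameter on a black foot, origin under its centre at counter height, z up. Shoulder at 150 mm, domed up to a 114 mm wide mouth flange at 200 mm. Inlet pipe at 112 mm height on its -y side, turning down 250 mm from the axis; low outlet pipe reaching 141 mm out on its +y side.
- nut (a point): Top of the brass nut (30 mm in diameter) in the steel bridge that carries the clamp screw, on the vessel's vertical axis, 255 mm above the counter. The bridge is 28 mm wide, 138 mm long along the softener's y, its top face 9 mm below this point; its legs hook under the mouth flange.
- handle_mid (a point): Middle of the T-handle's cross bar, on the vessel's vertical axis, 288 to 295 mm above the counter. The bar, a level dark steel rod 13 mm thick along this point's x (both ends alike), has 21 mm black balls centred 66 mm either side and a hub 26 mm across; grip it 22 to 48 mm from the middle. Under it only the bridge, 40 mm lower. It follows any turn and stays where it is left.
- screw (a point): The clamp screw, 15 mm thick, one piece with the handle: clockwise from above screws down, 4 mm a turn. It starts 0.6 to 1.1 turns short of the lid. Slack, 0.12 N m turns it (3 N at 45 mm); on meeting the lid this steps up to 0.5 N m (11 N), and 0.7 a quarter turn on. Felt standing still both are some 0.25 less (slack reads about -0.1); the step remains. Point: on the axis, 50 mm below the bar.
- lid_top (a point): Centre of the steel lid's top (lid 108 mm in diameter), under the screw, 216 mm above the counter; the bridge hides it from straight above. It stays still while the screw is slack, then sinks with the screw as the seal is squeezed: 1.0 mm for a quarter turn of the handle, 2.0 mm for half a turn.
- lever (a joint): Angle of the inlet valve's blue lever about its vertical stem, 185 mm from the vessel's axis on the inlet pipe: 0 = shut, square across the pipe, pointing to the softener's -x; 1.571 = open. It turns with 0.25 N m and stays where it is left. It starts shut and is to stay shut.
- lever_grip (a point): Middle of the blue sleeve of the inlet lever, 70 mm from its stem, 148 mm above the counter; the sleeve is 18 mm wide, 11 mm thick, 74 mm long. Leave alone.
- bowl_a: White cupping bowl, 100 mm wide and 65 mm high, origin under its centre. Leave alone.
- bowl_b: Second white cupping bowl, the same. Leave alone.
- salt_tub: White salt tub with a blue cap, 100 mm in diameter and 130 mm high, origin under its centre. Leave alone.
- pitcher: Stainless pitcher with one handle, 90 mm in diameter and 110 mm high, origin under its centre. Leave alone.

How it is judged:
By the outcome, as a careful person would: the job done as asked, in the order asked, and still so for the second after the job is handed in, with the robot touching nothing.
It also fails if it takes over 72 s, if anything falls off the work surface, if the arm or the gripper's body presses on something with over 40 N, if the wrist force passes 120 N, or if a joint passes its speed limit or range.

## Robot

A 6-joint arm with a two-finger parallel gripper is mounted at the origin on the work surface. World frame = base frame: x ahead of the robot, y to its left, z up, the work surface at z = 0. Lengths are in mm, angles in rad, forces in N, time in s.
With the tool pointing down it reaches from about 300 to 775 mm from the base axis. Payload 14.6 kg.
Tool frame: the origin (TCP) lies between the finger pads; the fingertips stand 19 mm ahead of it and the grasp point (between the pads) is the TCP; z points along the fingers, y is the line along which they close (so a half turn about z gives the same grasp; the last joint's range is limited). The gripper opens to 94 mm and grips with 3 to 60 N. Pads are 16 mm wide; open, the fingers measure 119 mm over their backs; the gripper's body (75 mm by 177 mm) begins 78 mm behind the grasp point.
Start: joints at [1.122, 0.3, 1.521, -0, 1.321, -0.067], TCP at [204.922, 510.388, 224.446] pointing down, gripper open.
Joint ranges: [-3.03, 3.03], [-0.79, 2.21], [0.23, 2.52], [-1.04, 4.18], [0, 3.07], [-2.55, 2.55]. Speed limits (rad/s): [2.22, 2.22, 2.57, 3.14, 3.14, 3.14].

## Interface

Orientations are given as [roll, pitch, yaw] about the fixed x, y, z axes, in that order (R = Rz(yaw) Ry(pitch) Rx(roll)).
In Python, from cell import monitor, imaging, job, find_in, trace gives the robot as it stands. The module is installed in compiled form; this text tells all that it offers.
- The arm moves only by the tool arm_command, never from a script. Its argument "steps" is a list of rows, each a list of 5 numbers: the opening, from 0 (shut) to 1 (fully open), then the shift along the tool's x, y, z in mm, then the turn about the tool's z in degrees. In form: [[gripper, dx, dy, dz, turn], ...]. A call has 1 to 20 rows; each row is the pose to reach, as a shift and turn from the pose commanded when the call began, along the tool's axes at that moment; what a row does not reach only later rows make up. A row lasts 1/8 s, in which the tool goes at most 62.5 mm and 10.7 degrees, less where a joint would pass 70% of its speed; a pose out of reach is approached as far as the arm can. A call with a gripper value outside its range is refused whole. The fingers move at their own pace and stop on an object; "force" is the grip in N (left out, the last holds). Time passes only in rows, so rows that repeat a pose let the fingers close. It gives the time, the measured TCP pose, the force, the opening and the grip force at its end, in the units of the state.
- monitor.read_state(): the state, without advancing time (a new reading comes with each control period).
- imaging.camera(name): name is "side" or "top"; returns a dict with "img" (420x560x3 uint8, red, green, blue), "mtx" (3x3 intrinsics, pixels), "view" (4x4, takes a point from world to camera coordinates). Camera axes: x right, y down, z forward; pixel columns grow to the right and rows downward; lengths in mm; the calibration is good to about 2 mm. A picture is of the moment at which its call begins. There is no depth.
- job.sign_off(): hands the job in; it is judged then, once.
Trained networks look in a picture, given as the dict that the camera call returned (one of the last four; its "shot" number tells which), for a name from the list of things; names that differ only in an ending like _2 or _b are one class to them, and where a whole thing is asked for, a point or a joint stands for the part that bears it (a point fixed in the world has none). Each returns a list of dicts, best first, with "p" (0 to 1); they miss things now and then, are a little off and sometimes report something else, mostly with a low value. They report only what shows in the picture. A call takes as long as a camera call.
- find_in(picture, target): "rect" ([centre column, centre row, width, height] in pixels, round what is visible of it).
- trace(picture, target): "region" (420x560 bool, what is visible of it) and "rect" ([centre column, centre row, width, height] in pixels, round what is visible of it).
The state is a dict: "clock": time; "joints": joint angles; "qd": joint speeds; "effort": joint torques, N m; "eef_pos": TCP position; "eef_rot": TCP orientation; "wrist_force": force on the tool from outside, world axes, zero at the start; "moment": the same for the moment, N m; "finger_gap": finger opening in mm; "finger_force": force on a finger pad.
Only numpy, scipy, OpenCV 4.12 (cv2) and the standard library are available. Lean on these libraries where they do the work, as an engineer would, in place of code of your own. Each camera call takes 0.05 s, during which the arm holds its last target. There are 200 camera calls.

## Working session

There is one attempt and no reset: what is moved stays moved. The work goes in short steps, Python scripts to look and compute and a tool call to move; the robot and the scene stay as the last step left them, time stands still between calls to the robot, and variables do not carry over. Pictures are saved under pics/ and viewed, at most 10 in all, crops included, and the job is handed in when it is done.

Besides the shell and the picture viewer there is one more tool, called after "Emit:" by a JSON object that holds its "name" and its "arguments", one argument or row to a line. arm_command: Moves the arm, as the interface text tells. Its arguments: {"type":"object","properties":{"steps":{"type":"array","items":{"type":"array","items":{"type":"number"}}},"force":{"type":"number"}},"required":["steps"]}

```bash
mkdir -p pics
cat > h.py <<'E'
import numpy as np, cv2
from cell import monitor, imaging, job, find_in, trace
def ray(pic,u,v):
    K=pic["mtx"];V=pic["view"];R=V[:3,:3];t=V[:3,3]
    d=R.T@np.linalg.solve(K,[u,v,1.]);return -R.T@t,d
def atz(pic,u,v,z):
    o,d=ray(pic,u,v);return o+d*(z-o[2])/d[2]
def proj(pic,p):
    c=pic["view"][:3,:3]@np.array(p,float)+pic["view"][:3,3];q=pic["mtx"]@c;return q[:2]/q[2]
def save(pic,n,crop=None,s=1):
    im=pic["img"][:,:,::-1]
    if crop: im=im[crop[1]:crop[3],crop[0]:crop[2]]
    cv2.imwrite("pics/"+n+".png",cv2.resize(im,None,fx=s,fy=s,interpolation=cv2.INTER_CUBIC))
E
python3 - <<'E'
from h import *
a={n:imaging.camera(n) for n in("top","side")}
im=np.hstack([cv2.resize(a[n]["img"],(400,300)) for n in a])
for n in a: save(a[n],n,None,1.4)
for n in a:
  print(n,"cam",ray(a[n],280,210)[0].round())
  for t in("softener","handle_mid","nut","lever_grip","bowl_a","salt_tub","pitcher"):
    z=dict(handle_mid=292,nut=255,lever_grip=148).get(t,0)
    for r in find_in(a[n],t)[:2]: print(t,round(r["p"],2),np.round(r["rect"]),atz(a[n],*r["rect"][:2],z).round())
E
```

```text
top cam [ 338.    4. 1493.]
softener 0.89 [269. 208. 131.  75.] [617.  23.   0.]
softener 0.21 [143. 206.  36.  33.] [613. 420.   0.]
handle_mid 0.85 [239. 199.  32.  57.] [583.  96. 292.]
handle_mid 0.62 [268. 208. 134.  73.] [563.  22. 292.]
nut 0.61 [266. 208. 132.  72.] [568.  27. 255.]
nut 0.45 [309. 224.  10.  42.] [529. -87. 255.]
lever_grip 0.82 [308. 224.  12.  39.] [547. -93. 148.]
bowl_a 0.93 [139. 254.  33.  34.] [464. 422.   0.]
bowl_a 0.55 [143. 206.  33.  32.] [612. 419.   0.]
salt_tub 0.72 [433. 246.  42.  33.] [ 507. -497.    0.]
pitcher 0.69 [255. 156.  41.  35.] [787.  71.   0.]
side cam [ 445.  840. 1172.]
softener 0.83 [276. 258.  68. 118.] [581.  21.   0.]
handle_mid 0.77 [272. 221.  44.  27.] [581.  97. 292.]
handle_mid 0.69 [317. 161.  23.  42.] [ 478. -197.  292.]
nut 0.86 [275. 256.  65. 114.] [555. 193. 255.]
lever_grip 0.62 [315. 160.  23.  41.] [ 491. -369.  148.]
lever_grip 0.27 [224. 247.  27.  38.] [736. 112. 148.]
bowl_a 0.66 [297. 362.  35.  34.] [455. 383.   0.]
bowl_a 0.65 [246. 352.  39.  33.] [611. 379.   0.]
salt_tub 0.72 [316. 162.  19.  39.] [ 490. -533.    0.]
pitcher 0.62 [222. 251.  29.  42.] [782.  24.   0.]
```

View pics/top.png

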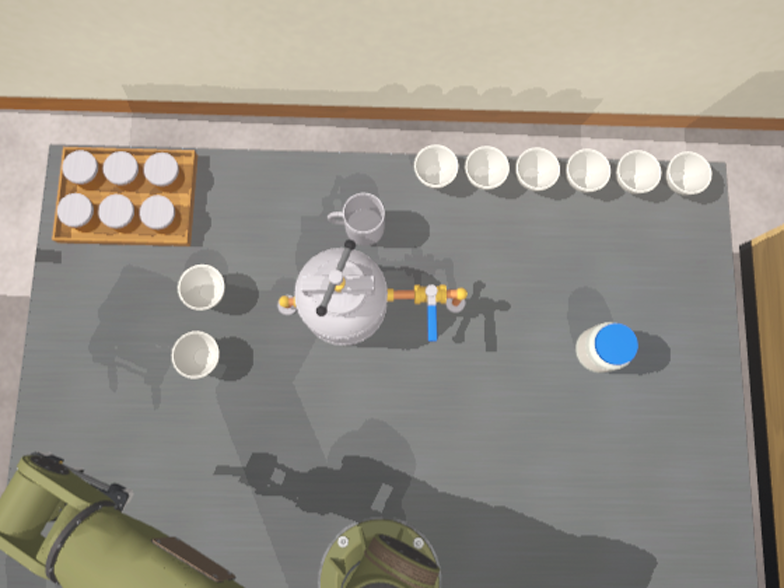

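View pics/side.png

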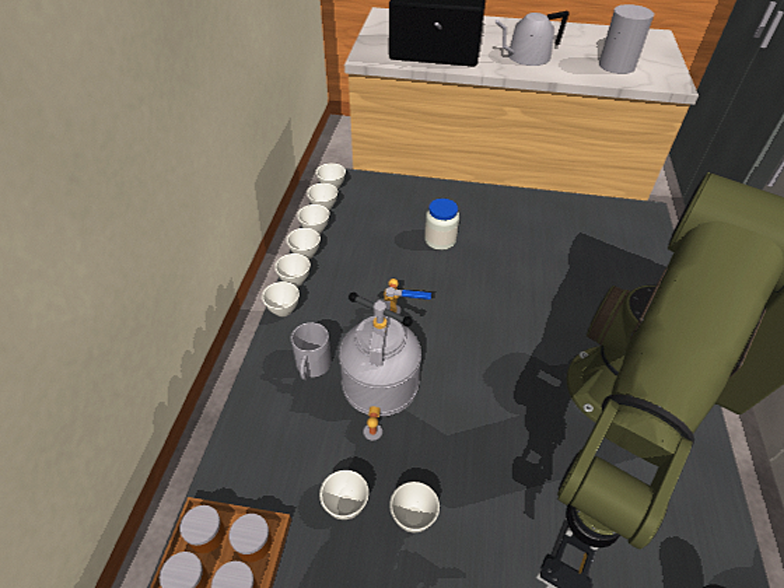

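The top view shows the softener at (340,295), with the T-bar from (321,312) to (349,244) in the enlarged pixels. The side view agrees, with the bar from (353,297) to (407,321). The blue lever sits to the right at (432,320). Next I'll refine the axis and the bar direction.

Run:
```python
from h import *
from scipy.optimize import least_squares
a={n:imaging.camera(n) for n in("top","side")}
E={}
for n in a:
    r=trace(a[n],"handle_mid")[0];m=r["region"]
    ys,xs=np.nonzero(m);
    g=a[n]["img"].max(2);d=m&(g<75);ys,xs=np.nonzero(d)
    P=np.c_[xs,ys].astype(float);c=P.mean(0);u=np.linalg.svd(P-c)[2][0];s=(P-c)@u
    e=[P[s<s.min()+4].mean(0),P[s>s.max()-4].mean(0)]
    e.sort(key=lambda q:q[1]); E[n]=e   # first= far (smaller row) 
    print(n,round(r["p"],2),m.sum(),d.sum(),np.round(e,1),[atz(a[n],*q,292).round(1) for q in e])
def f(p):
    x,y,z,th=p;o=[]
    for n in a:
        for k,sg in enumerate((1,-1)):
            o+=list(proj(a[n],[x+sg*68*np.cos(th),y+sg*68*np.sin(th),z])-E[n][k])
    return np.array(o)
s=least_squares(f,[583,96,292,-0.3]);print(s.x.round(2),np.degrees(s.x[3]),s.fun.round(1))
# softener axis from mouth/foot check
for n in a: print(n,"foot proj",proj(a[n],[s.x[0],s.x[1],0]),"bar",proj(a[n],s.x[:3]))
S=monitor.read_state();print({k:np.round(v,3) for k,v in S.items()})
```

```text
top 0.72 349 45 [[250.4 173.6]
 [229.9 223.1]] [array([651.4,  68.6, 292. ]), array([520.9, 116.1, 292. ])]
side 0.78 307 159 [[251.2 211.5]
 [291.8 229.5]] [array([648.9,  69.8, 292. ]), array([518.6, 118.2, 292. ])]
[ 5.8523e+02  9.2630e+01  2.9104e+02 -3.5000e-01] -20.042948294073728 [-0.3  0.9  0.1 -0.1 -0.   0.1 -0.8 -0.5]
top foot proj [246.24981055 217.28227339] bar [240.12541301 198.54572954]
side foot proj [271.25840594 274.3390419 ] bar [270.74456595 220.09607078]
{'clock': np.float64(1.0), 'joints': array([ 1.122,  0.3  ,  1.521, -0.   ,  1.321, -0.067]), 'qd': array([ 0.001, -0.001, -0.002,  0.002, -0.   ,  0.   ]), 'effort': array([ 4.0000e-03, -5.3169e+01, -3.5291e+01,  7.1000e-02,  2.2000e-02,
        0.0000e+00]), 'eef_pos': array([204.929, 510.403, 224.435]), 'eef_rot': array([3.142, 0.   , 2.76 ]), 'wrist_force': array([-0.637, -0.409, -0.454]), 'moment': array([-0.015, -0.009,  0.034]), 'finger_force': np.float64(0.0), 'finger_gap': np.float64(93.767)}
```

Emit:
{"name": "arm_command", "arguments": {
  "steps": [
    [0.75,0,0,-60,0],
    [0.75,0,0,-120,0],
    [0.75,0,0,-130,0],
    [0.75,-40,-20,-130,3],
    [0.75,-85,-41,-130,6],
    [0.75,-130,-63,-130,9],
    [0.75,-175,-85,-130,12],
    [0.75,-220,-106,-130,15],
    [0.75,-265,-128,-130,18],
    [0.75,-310,-150,-130,21],
    [0.75,-355,-172,-130,24],
    [0.75,-400,-194,-130,26],
    [0.75,-445,-215,-130,28],
    [0.75,-480,-232,-130,28],
    [0.75,-508.5,-246,-130,28],
    [0.75,-508.5,-246,-130,28],
    [0.75,-508.5,-246,-130,28],
    [0.75,-508.5,-246,-130,28]
  ],
  "force": 50
}}

```text
clock: 3.25
eef_pos: [584.7, 93.4, 354.5]
eef_rot: [3.141, 0.0, 2.272]
wrist_force: [-0.9, 0.4, -0.2]
finger_gap: 70.1
finger_force: 0.0
```

Run:
```python
from h import *
a=imaging.camera("side");S=monitor.read_state();print({k:np.round(v,3) for k,v in S.items()})
c=proj(a,[585,92.6,291]);print(c,proj(a,S["eef_pos"]));save(a,"s2",(190,120,350,280),3.7)
```

```text
{'clock': np.float64(3.3), 'joints': array([ 0.097,  0.341,  1.172,  0.   ,  1.629, -0.605]), 'qd': array([-0.003, -0.001, -0.004,  0.   ,  0.001, -0.002]), 'effort': array([-1.9700e-01, -5.7299e+01, -3.7269e+01,  5.0000e-02,  4.7000e-02,
        9.0000e-03]), 'eef_pos': array([584.699,  93.408, 354.62 ]), 'eef_rot': array([3.141, 0.   , 2.272]), 'wrist_force': array([-0.272, -0.228,  0.002]), 'moment': array([-0.043,  0.065,  0.01 ]), 'finger_force': np.float64(0.0), 'finger_gap': np.float64(70.588)}
[270.82402762 220.10775203] [270.74219347 205.6653461 ]
```

View pics/s2.png

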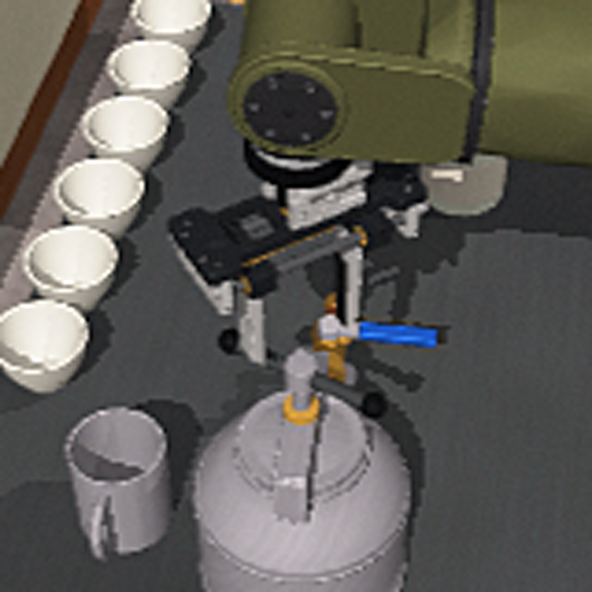

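The fork hangs above the hub, with its finger line about 60° from the bar. It can go down and start turning.

Emit:
{"name": "arm_command", "arguments": {
  "steps": [
    [0.75,0,-0.5,30,0],
    [0.75,0,-0.5,55,0],
    [0.75,0,-0.5,67,0],
    [0.75,0,-0.5,67,8],
    [0.75,0,-0.5,67,16],
    [0.75,0,-0.5,67,24],
    [0.75,0,-0.5,67,32],
    [0.75,0,-0.5,67,37],
    [0.75,0,-0.5,67,42],
    [0.75,0,-0.5,67,47],
    [0.75,0,-0.5,67,52],
    [0.75,0,-0.5,67,57]
  ]
}}

```text
clock: 4.8
eef_pos: [584.8, 93.1, 288.1]
eef_rot: [3.141, -0.001, 1.274]
wrist_force: [0.9, 3.2, -1.1]
finger_gap: 70.3
finger_force: 1.6
```

```bash
cat > st.py <<'E'
from h import *
S=monitor.read_state();y=np.degrees(S["eef_rot"][2])
print(S["clock"].round(2),S["eef_pos"].round(1),"phi",(y-90).round(1),"F",S["wrist_force"].round(1),"M",S["moment"].round(3),"gap",S["finger_gap"].round(1),"q6",S["joints"][5].round(2), "e6",S["effort"][5].round(3))
E
python3 st.py
python3 - <<'E'
from h import *
a=imaging.camera("side");save(a,"s3",(190,120,350,280),3.7)
E
python3 st.py
```

```text
Traceback (most recent call last):
  File "st.py", line 3, in <module>
    print(S["clock"].round(2),S["eef_pos"].round(1),"phi",(y-90).round(1),"F",S["wrist_force"].round(1),"M",S["moment"].round(3),"gap",S["finger_gap"].round(1),"q6",S["joints"][5].round(2), "e6",S["effort"][5].round(3))
          ^^^^^^^^^^^^^^^^
AttributeError: 'float' object has no attribute 'round'
Traceback (most recent call last):
  File "st.py", line 3, in <module>
    print(S["clock"].round(2),S["eef_pos"].round(1),"phi",(y-90).round(1),"F",S["wrist_force"].round(1),"M",S["moment"].round(3),"gap",S["finger_gap"].round(1),"q6",S["joints"][5].round(2), "e6",S["effort"][5].round(3))
          ^^^^^^^^^^^^^^^^
AttributeError: 'float' object has no attribute 'round'
```

View pics/s3.png

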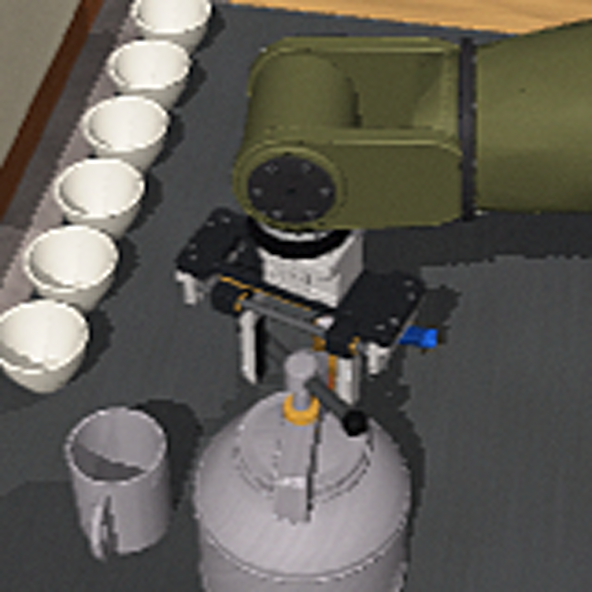

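The fork works: the bar has followed by about 18°. I'll carry on with stroke 1.

Emit:
{"name": "arm_command", "arguments": {
  "steps": [
    [0.75,0,0,0,8],
    [0.75,0,0,0,16],
    [0.75,0,0,0,24],
    [0.75,0,0,0,32],
    [0.75,0,0,0,40],
    [0.75,0,0,0,48],
    [0.75,0,0,0,56],
    [0.75,0,0,0,64],
    [0.75,0,0,0,72],
    [0.75,0,0,0,80],
    [0.75,0,0,0,88],
    [0.75,0,0,0,96],
    [0.75,0,0,0,104],
    [0.75,0,0,0,112]
  ]
}}

```text
clock: 6.6
eef_pos: [584.3, 92.9, 287.5]
eef_rot: [3.141, 0.001, -0.681]
wrist_force: [-2.3, 2.7, -2.6]
finger_gap: 70.6
finger_force: 1.8
```

```bash
cat > st.py <<'E'
from h import *
S=monitor.read_state();y=np.degrees(S["eef_rot"][2])-90
r=lambda k,n:np.round(S[k],n)
print(r("clock",2),r("eef_pos",1),"phi",y.round(1),"F",r("wrist_force",1),"M",r("moment",3),"gap",r("finger_gap",1),"q6",S["joints"][5].round(3),"e6",S["effort"][5].round(3))
E
python3 st.py
```

```text
6.6 [584.3  92.9 287.5] phi -129.0 F [-2.3  2.7 -2.6] M [0.446 0.709 0.104] gap 70.6 q6 2.347 e6 -2.197
```

Emit:
{"name": "arm_command", "arguments": {
  "steps": [
    [0.75,0,0,0,-8],
    [0.75,0,0,-25,-10],
    [0.75,0,0,-45,-15],
    [0.75,0,0,-48,-25],
    [0.75,0,0,-48,-35],
    [0.75,0,0,-48,-45],
    [0.75,0,0,-48,-55],
    [0.75,0,0,-48,-65],
    [0.75,0,0,-48,-75],
    [0.75,0,0,-48,-85],
    [0.75,0,0,-48,-95],
    [0.75,0,0,-48,-105],
    [0.75,0,0,-48,-115],
    [0.75,0,0,-48,-125],
    [0.75,0,0,-48,-135],
    [0.75,0,0,-48,-145],
    [0.75,0,0,-48,-155],
    [0.75,0,0,-48,-165],
    [0.75,0,0,-48,-175],
    [0.75,0,0,-48,-185]
  ]
}}

```text
clock: 9.1
eef_pos: [584.7, 92.5, 336.1]
eef_rot: [3.141, 0.001, 2.558]
wrist_force: [0.9, 0.0, -0.1]
finger_gap: 70.7
finger_force: 0.0
```

Emit:
{"name": "arm_command", "arguments": {
  "steps": [
    [0.75,0,0,0,-10],
    [0.75,0,0,0,-20],
    [0.75,0,0,0,-30],
    [0.75,0,0,0,-40],
    [0.75,0,0,0,-50],
    [0.75,0,0,0,-60],
    [0.75,0,0,0,-70],
    [0.75,0,0,0,-80],
    [0.75,0,0,0,-87],
    [0.75,0,0,0,-87],
    [0.75,0,0,0,-87]
  ]
}}

```text
clock: 10.48
eef_pos: [584.8, 92.4, 335.7]
eef_rot: [-3.141, 0.0, -2.216]
wrist_force: [-0.3, -0.1, -0.3]
finger_gap: 70.5
finger_force: 0.0
```

```bash
python3 st.py
python3 - <<'E'
from h import *
a=imaging.camera("side");save(a,"s4",(190,120,350,280),3.7)
E
```

```text
10.48 [584.8  92.4 335.7] phi -217.0 F [-0.3 -0.1 -0.3] M [ 0.073  0.004 -0.031] gap 70.5 q6 -2.401 e6 -0.083
```

View pics/s4.png

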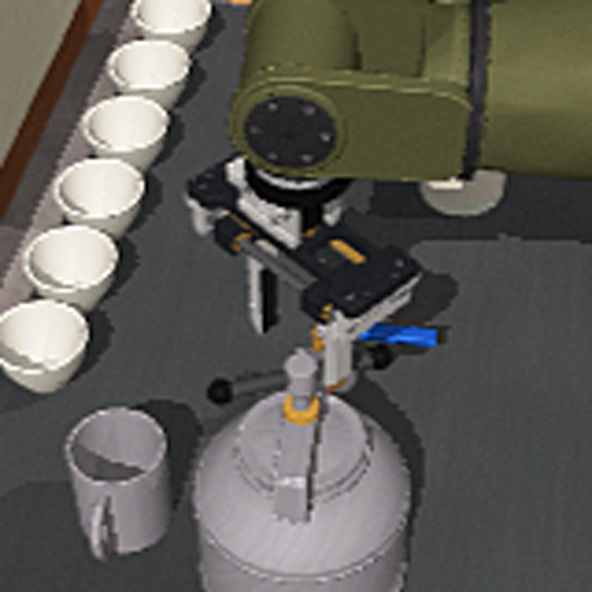

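The bar now runs from (220,390) to (378,355) in the crop. I'll check its angle.

Run:
```python
from h import *
a=imaging.camera("side")
p=[atz(a,190+u/3.7,120+v/3.7,290) for u,v in((220,390),(378,355))]
d=p[0]-p[1];print(p,np.linalg.norm(d),np.degrees(np.arctan2(d[1],d[0])))
```

```text
[array([642.99105305, 122.60025343, 290.        ]), array([525.2735141 ,  64.61669162, 290.        ])] 131.2231397903139 26.223252099273942
```

Emit:
{"name": "arm_command", "arguments": {
  "steps": [
    [0.75,0,0,25,0],
    [0.75,0,0,45,0],
    [0.75,0,0,50,0],
    [0.75,0,0,50,10],
    [0.75,0,0,50,20],
    [0.75,0,0,50,30],
    [0.75,0,0,50,40],
    [0.75,0,0,50,50],
    [0.75,0,0,50,60],
    [0.75,0,0,50,70],
    [0.75,0,0,50,80],
    [0.75,0,0,50,88],
    [0.75,0,0,50,96],
    [0.75,0,0,50,104],
    [0.75,0,0,50,112],
    [0.75,0,0,50,120],
    [0.75,0,0,50,128],
    [0.75,0,0,50,136],
    [0.75,0,0,50,144],
    [0.75,0,0,50,152]
  ]
}}

```text
clock: 13.08
eef_pos: [584.8, 93.0, 286.1]
eef_rot: [3.141, -0.001, 1.411]
wrist_force: [-0.1, 4.4, -1.3]
finger_gap: 70.3
finger_force: 1.6
```

```bash
python3 st.py
```

```text
13.08 [584.8  93.  286.1] phi -9.1 F [-0.1  4.4 -1.3] M [0.672 0.185 0.137] gap 70.3 q6 0.255 e6 -2.201
```

Emit:
{"name": "arm_command", "arguments": {
  "steps": [
    [0.75,0,0,0,5],
    [0.75,0,0,0,10],
    [0.75,0,0,0,15]
  ]
}}

```text
clock: 13.45
eef_pos: [584.9, 92.9, 286.1]
eef_rot: [3.141, -0.001, 1.151]
wrist_force: [1.2, 3.6, -1.3]
finger_gap: 70.3
finger_force: 1.6
```

```bash
python3 st.py
```

```text
13.45 [584.9  92.9 286.1] phi -24.0 F [ 1.2  3.6 -1.3] M [0.466 0.035 0.099] gap 70.3 q6 0.515 e6 -1.332
```

Emit:
{"name": "arm_command", "arguments": {
  "steps": [
    [0.75,0,0,0,5],
    [0.75,0,0,0,10],
    [0.75,0,0,0,15]
  ]
}}

```text
clock: 13.82
eef_pos: [584.9, 92.7, 286.1]
eef_rot: [3.142, -0.001, 0.889]
wrist_force: [0.6, 2.1, -1.6]
finger_gap: 70.0
finger_force: 1.7
```

Emit:
{"name": "arm_command", "arguments": {
  "steps": [
    [0.75,0,0,0,5],
    [0.75,0,0,0,10],
    [0.75,0,0,0,15]
  ]
}}

```text
clock: 14.2
eef_pos: [584.8, 92.6, 286.0]
eef_rot: [-3.141, -0.0, 0.627]
wrist_force: [-1.0, 1.5, -1.9]
finger_gap: 70.4
finger_force: 1.8
```

```bash
python3 st.py
```

```text
14.2 [584.8  92.6 286. ] phi -54.0 F [-1.   1.5 -1.9] M [0.254 0.341 0.14 ] gap 70.4 q6 1.038 e6 -1.329
```

Emit:
{"name": "arm_command", "arguments": {
  "steps": [
    [0.75,0,0,0,5],
    [0.75,0,0,0,10],
    [0.75,0,0,0,15]
  ]
}}

```text
clock: 14.58
eef_pos: [584.6, 92.6, 285.9]
eef_rot: [-3.141, 0.0, 0.366]
wrist_force: [-2.4, 1.0, -2.1]
finger_gap: 70.5
finger_force: 1.9
```

```bash
python3 st.py
```

```text
14.58 [584.6  92.6 285.9] phi -69.0 F [-2.4  1.  -2.1] M [0.168 0.555 0.083] gap 70.5 q6 1.3 e6 -1.327
```

Emit:
{"name": "arm_command", "arguments": {
  "steps": [
    [0.75,0,0,0,5],
    [0.75,0,0,0,10],
    [0.75,0,0,0,15]
  ]
}}

```text
clock: 14.95
eef_pos: [584.5, 92.6, 285.8]
eef_rot: [-3.141, 0.001, 0.104]
wrist_force: [-2.4, 1.7, -3.0]
finger_gap: 70.4
finger_force: 1.9
```

```bash
python3 st.py
```

```text
14.95 [584.5  92.6 285.8] phi -84.0 F [-2.4  1.7 -3. ] M [0.165 0.746 0.105] gap 70.4 q6 1.562 e6 -1.326
```

Emit:
{"name": "arm_command", "arguments": {
  "steps": [
    [0.75,0,0,0,5],
    [0.75,0,0,0,10],
    [0.75,0,0,0,15]
  ]
}}

```text
clock: 15.32
eef_pos: [584.4, 92.6, 285.7]
eef_rot: [-3.141, 0.001, -0.158]
wrist_force: [-2.0, 1.6, -2.3]
finger_gap: 70.6
finger_force: 1.8
```

```bash
python3 st.py
```

```text
15.32 [584.4  92.6 285.7] phi -99.0 F [-2.   1.6 -2.3] M [0.253 0.69  0.13 ] gap 70.6 q6 1.824 e6 -1.326
```

Emit:
{"name": "arm_command", "arguments": {
  "steps": [
    [0.75,0,0,0,5],
    [0.75,0,0,0,10],
    [0.75,0,0,0,15]
  ]
}}

```text
clock: 15.7
eef_pos: [584.5, 92.7, 285.7]
eef_rot: [3.142, 0.001, -0.42]
wrist_force: [-3.0, 2.3, -1.8]
finger_gap: 70.5
finger_force: 1.7
```

```bash
python3 st.py
```

```text
15.7 [584.5  92.7 285.7] phi -114.0 F [-3.   2.3 -1.8] M [0.298 0.719 0.071] gap 70.5 q6 2.086 e6 -1.326
```

Emit:
{"name": "arm_command", "arguments": {
  "steps": [
    [0.75,0,0,0,5],
    [0.75,0,0,0,10],
    [0.75,0,0,0,15]
  ]
}}

```text
clock: 16.08
eef_pos: [584.5, 92.7, 285.8]
eef_rot: [3.141, 0.001, -0.681]
wrist_force: [-3.5, 2.8, -1.9]
finger_gap: 70.8
finger_force: 1.7
```

```bash
python3 st.py
```

```text
16.08 [584.5  92.7 285.8] phi -129.0 F [-3.5  2.8 -1.9] M [0.386 0.704 0.065] gap 70.8 q6 2.347 e6 -1.328
```

Still slack after about 313°. I'll rewind and start stroke 3.

Emit:
{"name": "arm_command", "arguments": {
  "steps": [
    [0.75,0,0,0,-8],
    [0.75,0,0,-25,-10],
    [0.75,0,0,-45,-15],
    [0.75,0,0,-48,-25],
    [0.75,0,0,-48,-35],
    [0.75,0,0,-48,-45],
    [0.75,0,0,-48,-55],
    [0.75,0,0,-48,-65],
    [0.75,0,0,-48,-75],
    [0.75,0,0,-48,-85],
    [0.75,0,0,-48,-95],
    [0.75,0,0,-48,-105],
    [0.75,0,0,-48,-115],
    [0.75,0,0,-48,-125],
    [0.75,0,0,-48,-135],
    [0.75,0,0,-48,-145],
    [0.75,0,0,-48,-155],
    [0.75,0,0,-48,-165],
    [0.75,0,0,-48,-175],
    [0.75,0,0,-48,-185]
  ]
}}

```text
clock: 18.58
eef_pos: [584.9, 92.3, 334.4]
eef_rot: [3.141, 0.001, 2.556]
wrist_force: [-0.7, 0.5, 0.2]
finger_gap: 70.9
finger_force: 0.0
```

Emit:
{"name": "arm_command", "arguments": {
  "steps": [
    [0.75,0,0,0,-10],
    [0.75,0,0,0,-20],
    [0.75,0,0,0,-30],
    [0.75,0,0,0,-40],
    [0.75,0,0,0,-50],
    [0.75,0,0,0,-60],
    [0.75,0,0,0,-70],
    [0.75,0,0,0,-80],
    [0.75,0,0,0,-87],
    [0.75,0,0,0,-87],
    [0.75,0,0,0,-87]
  ]
}}

```text
clock: 19.95
eef_pos: [584.8, 92.3, 333.9]
eef_rot: [-3.141, 0.0, -2.217]
wrist_force: [-0.1, -0.1, 0.7]
finger_gap: 70.2
finger_force: 0.0
```

```bash
python3 st.py
python3 - <<'E'
from h import *
a=imaging.camera("side");save(a,"s5",(190,120,350,280),3.7)
E
```

```text
19.95 [584.8  92.3 333.9] phi -217.0 F [-0.1 -0.1  0.7] M [ 0.094  0.083 -0.033] gap 70.2 q6 -2.4 e6 -0.059
```

View pics/s5.png

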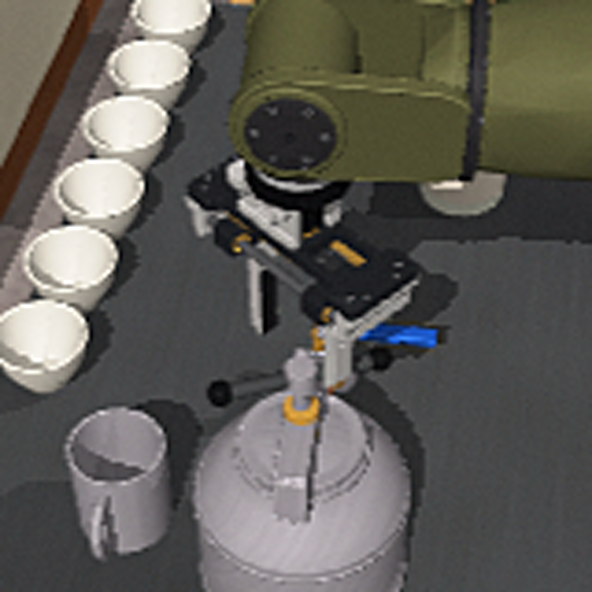

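The bar is back at the same 26° orientation, a half turn further on. Next I'll go down and meet it.

Emit:
{"name": "arm_command", "arguments": {
  "steps": [
    [0.75,0,0,25,0],
    [0.75,0,0,45,0],
    [0.75,0,0,49,0],
    [0.75,0,0,49,10],
    [0.75,0,0,49,20],
    [0.75,0,0,49,30],
    [0.75,0,0,49,40],
    [0.75,0,0,49,50],
    [0.75,0,0,49,60],
    [0.75,0,0,49,70],
    [0.75,0,0,49,80],
    [0.75,0,0,49,85],
    [0.75,0,0,49,90],
    [0.75,0,0,49,95],
    [0.75,0,0,49,100]
  ]
}}

```text
clock: 21.88
eef_pos: [584.7, 92.7, 285.4]
eef_rot: [3.141, -0.0, 2.32]
wrist_force: [-2.8, 3.0, -0.2]
finger_gap: 70.4
finger_force: 1.6
```

```bash
python3 st.py
```

```text
21.88 [584.7  92.7 285.4] phi 42.9 F [-2.8  3.  -0.2] M [0.375 0.583 0.136] gap 70.4 q6 -0.654 e6 -1.329
```

Emit:
{"name": "arm_command", "arguments": {
  "steps": [
    [0.75,0,0,0,5],
    [0.75,0,0,0,10],
    [0.75,0,0,0,15]
  ]
}}

```text
clock: 22.25
eef_pos: [584.7, 92.8, 285.3]
eef_rot: [3.141, -0.001, 2.058]
wrist_force: [-3.3, 3.3, -0.7]
finger_gap: 70.8
finger_force: 1.5
```

```bash
python3 st.py
```

```text
22.25 [584.7  92.8 285.3] phi 27.9 F [-3.3  3.3 -0.7] M [0.457 0.477 0.058] gap 70.8 q6 -0.392 e6 -1.33
```

Emit:
{"name": "arm_command", "arguments": {
  "steps": [
    [0.75,0,0,0,5],
    [0.75,0,0,0,10],
    [0.75,0,0,0,15]
  ]
}}

```text
clock: 22.62
eef_pos: [584.7, 92.9, 285.3]
eef_rot: [3.141, -0.001, 1.797]
wrist_force: [-1.1, 3.6, -1.3]
finger_gap: 70.5
finger_force: 1.5
```

```bash
python3 st.py
```

```text
22.62 [584.7  92.9 285.3] phi 12.9 F [-1.1  3.6 -1.3] M [0.577 0.351 0.183] gap 70.5 q6 -0.131 e6 -1.331
```

Emit:
{"name": "arm_command", "arguments": {
  "steps": [
    [0.75,0,0,0,5],
    [0.75,0,0,0,10],
    [0.75,0,0,0,15]
  ]
}}

```text
clock: 23.0
eef_pos: [584.8, 92.9, 285.3]
eef_rot: [3.141, -0.001, 1.535]
wrist_force: [-0.9, 3.1, -0.6]
finger_gap: 70.3
finger_force: 1.5
```

```bash
python3 st.py
```

```text
23.0 [584.8  92.9 285.3] phi -2.1 F [-0.9  3.1 -0.6] M [0.569 0.149 0.147] gap 70.3 q6 0.131 e6 -1.332
```

Emit:
{"name": "arm_command", "arguments": {
  "steps": [
    [0.75,0,0,0,5],
    [0.75,0,0,0,10]
  ]
}}

```text
clock: 23.25
eef_pos: [584.9, 93.2, 285.2]
eef_rot: [3.141, -0.002, 1.361]
wrist_force: [1.2, 5.1, -1.8]
finger_gap: 70.3
finger_force: 6.6
```

```bash
python3 st.py
```

```text
23.25 [584.9  93.2 285.2] phi -12.0 F [ 1.2  5.1 -1.8] M [0.941 0.074 0.515] gap 70.3 q6 0.305 e6 -0.916
```

The torque stepped up to 0.515 N m between phi -2° and -12°, so the screw has met the lid at about -7°. I'll turn about 86° more.

Emit:
{"name": "arm_command", "arguments": {
  "steps": [
    [0.75,0,0,0,5],
    [0.75,0,0,0,10],
    [0.75,0,0,0,15],
    [0.75,0,0,0,20],
    [0.75,0,0,0,25],
    [0.75,0,0,0,30],
    [0.75,0,0,0,35],
    [0.75,0,0,0,40]
  ]
}}

```text
clock: 24.25
eef_pos: [584.6, 93.0, 284.9]
eef_rot: [-3.141, -0.0, 0.663]
wrist_force: [-1.2, 4.5, -4.6]
finger_gap: 70.5
finger_force: 7.7
```

```bash
python3 st.py
```

```text
24.25 [584.6  93.  284.9] phi -52.0 F [-1.2  4.5 -4.6] M [0.702 0.354 0.64 ] gap 70.5 q6 1.003 e6 -0.831
```

Emit:
{"name": "arm_command", "arguments": {
  "steps": [
    [0.75,0,0,0,5],
    [0.75,0,0,0,10],
    [0.75,0,0,0,15],
    [0.75,0,0,0,20],
    [0.75,0,0,0,25],
    [0.75,0,0,0,30],
    [0.75,0,0,0,35],
    [0.75,0,0,0,40],
    [0.75,0,0,0,46]
  ]
}}

```text
clock: 25.38
eef_pos: [584.2, 93.1, 284.4]
eef_rot: [-3.141, 0.002, -0.14]
wrist_force: [-4.0, 3.9, -5.5]
finger_gap: 70.6
finger_force: 9.3
```

```bash
python3 st.py
```

```text
25.38 [584.2  93.1 284.4] phi -98.0 F [-4.   3.9 -5.5] M [0.698 0.932 0.685] gap 70.6 q6 1.806 e6 -1.168
```

The torque now reads 0.685 N m, which matches a quarter turn. I'll back off and lift clear.

Emit:
{"name": "arm_command", "arguments": {
  "steps": [
    [0.75,0,0,0,-8],
    [0.75,0,0,0,-25],
    [0.75,0,0,0,-35],
    [0.75,0,0,-30,-35],
    [0.75,0,0,-80,-35],
    [0.75,0,0,-120,-35],
    [0.75,0,0,-120,-35],
    [0.75,0,0,-120,-35],
    [0.75,0,0,-120,-35]
  ]
}}

```text
clock: 26.5
eef_pos: [584.6, 92.3, 403.3]
eef_rot: [-3.141, 0.002, 0.473]
wrist_force: [0.5, -0.3, -0.2]
finger_gap: 70.7
finger_force: 0.0
```

```bash
python3 st.py
python3 - <<'E'
from h import *
a=imaging.camera("side");save(a,"s6",(190,120,350,280),3.7)
E
```

```text
26.5 [584.6  92.3 403.3] phi -62.9 F [ 0.5 -0.3 -0.2] M [-0.014  0.09  -0.058] gap 70.7 q6 1.192 e6 0.009
```

View pics/s6.png

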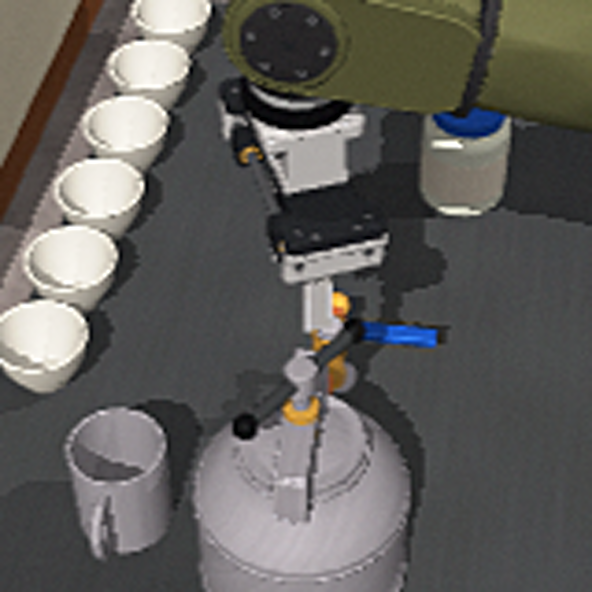

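The bar stands at about 57°, from (245,427) to (355,330) in the crop, as expected. The gripper is clear above it and the lever is untouched.

```bash
python3 -c "
from cell import job
print(job.sign_off())"
```

```text
the job is handed in; nothing more can be done
None
```

The clamp screw met the lid after roughly one turn and got about a quarter turn more (torque rose from 0.52 to 0.69 N m); I let go, touched nothing else, and handed the job in at about 27 s.

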